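# Push the slide box home in the corner stop

### The job

Push the white lidded slide box along the bench, without gripping or lifting it, until it sits square in the inner corner of the aluminium corner stop, flush against both the long fence and the short end stop. Push it gently with the fingers, leave everything else where it stands, and finish with the robot clear of everything.

Things in the scene. Friction and masses are not known exactly. Their poses are not given: they have to be found in the camera images.
- slide_box: Loose white lidded box, 57x87x46 mm high, 0.2-0.35 kg. Origin mid-underside; y along its length, z up. Walls (38 mm high) at x = +27, -25 and y = +-42 mm; lid overhangs 1-2 mm. Starts on the robot's side of the fence, origin 7-13 cm short of it and 8-13 cm from the end stop, turned up to 0.4 rad from the stop, +x side towards the fence. Seated: origin at x -27, y +42 mm of the stop.
- corner_stop: L of aluminium bar, 12 mm thick, 28 mm high, fixed to the bench. Origin: inner corner at bench level; z up, +x roughly away from the robot, +y to its left. Long fence: inner face x = 0, from y 0 to 170 mm. End stop: inner face y = 0, from x 0 to -70 mm. The box belongs at -x, +y, long side on the fence. Flanges and screws (up to 11 mm high) lie outside the L.
- white_jar: A round white screw-top jar, 67 mm across, 66 mm high, origin at the centre of its underside. Not to be moved.
- sample_pot: A round specimen pot with a wider cap, 46 mm across, 57 mm high, origin at the centre of its underside. Not to be moved.
- small_vial: A small capped vial, 25 mm across, 60 mm high, standing behind the long fence, origin at the centre of its underside. Not to be moved.
- petri_dish: A shallow round dish, 58 mm across, 13 mm high, near the front edge of the bench, origin at the centre of its underside. Not to be moved.

How it is judged (in metres and radians):
At the end, for the whole second after the job is handed in: the slide box stands at rest on the bench in the inner corner of the stop, its long wall within about 4 mm of the fence, its end wall within about 4 mm of the end stop, parallel to the fence within 0.05 rad (x of slide_box in the frame of corner_stop between -0.031 and -0.022 m and y of slide_box in the frame of corner_stop between 0.038 and 0.046 m and angle between the y axis of slide_box and the y axis of corner_stop, either way round below 0.05 rad and height (world z) of slide_box below 0.004 m and angle between slide_box's own z axis and vertical below 0.05 rad and linear speed of slide_box below 0.01 m/s); the robot touches nothing.
It fails at once if the slide box is lifted off the bench or tipped (height (world z) of slide_box above 0.008 m or angle between slide_box's own z axis and vertical above 0.15 rad).
It fails at once if the fingers grip the slide box or press on it hard (over 30 N) (contact force between the fingers and slide_box above 30 N).
It fails at once if a bystander (jar, pot, vial or dish) is moved by over 10 mm (distance of any of white_jar, sample_pot, small_vial, petri_dish from where it was at the start of the episode above 0.01 m).
It also fails if it takes over 51 s, if anything falls off the work surface, if the arm or the gripper's body presses on something with over 40 N, if the wrist force passes 120 N, or if a joint passes its speed limit or range.

### The arm

A 6-joint arm with a two-finger parallel gripper is mounted at the origin on a cart in front of the work surface, level with it; the furniture and walls round the work are solid. World frame = base frame: x ahead of the robot, y to its left, z up, the work surface at z = 0. Lengths are in m, angles in degrees, forces in N, time in s.
With the tool pointing down it reaches from about 0.3 to 0.75 m from the base axis. Payload 8.5 kg.
Tool frame: the origin (TCP) lies at the centre of the arm's flange, where the gripper is bolted on; the fingertips stand 173 mm ahead of it and the grasp point (between the pads) lies env.pinch_z ahead of it (env.pinch_z is the distance from the TCP to the grasp point, in m); z points along the fingers, y is the line along which they close (so a half turn about z gives the same grasp; the last joint's range is limited). The gripper opens to 85 mm and grips with 20 to 120 N. Pads are 22 mm wide; open, the fingers measure 114 mm over their backs; the gripper's body (76 mm by 85 mm) begins 54 mm behind the grasp point. The pads swing forward as they close: fully open they stand 13 mm farther back than shut.
Start: joints at [53.096, 21.807, 74.336, -0, 83.858, -12.336], TCP at [0.229, 0.5, 0.405] pointing down, gripper open.
Joint ranges: [-178.18, 178.18], [-50.72, 133.34], [12.68, 142.11], [-81.47, 261.47], [9.98, 163.14], [-165.26, 165.26]. Speed limits (degrees/s): [136.94, 136.94, 180, 180, 180, 180].

### API

Orientations are given as a 3x3 rotation matrix whose columns are the frame's x, y, z axes.
In Python, from rig import env, get_image, job, spotter gives the robot as it stands. The module is installed in compiled form; this text tells all that it offers.
- The arm moves only by the shell command python3 -m creep 'ROWS' [FORCE]. ROWS is text: rows parted by semicolons, each of 7 numbers parted by spaces: the turn, a rotation vector about the tool's x, y, z in units of 8 degrees (1.0 is 8 degrees), then the shift along the tool's x, y, z in units of 30 mm (1.0 is 30 mm), then the finger opening in mm, from 0 to 85.4. A call has 1 to 12 rows; each row is the pose to reach, as a shift and turn from the pose commanded when the call began, along the tool's axes at that moment; what a row does not reach only later rows make up. A row lasts 1/10 s, in which the tool goes at most 50 mm and 8.59 degrees, less where a joint would pass 70% of its speed; a pose out of reach is approached as far as the arm can. A call with a gripper value outside its range is refused whole. The fingers move at their own pace and stop on an object; FORCE is the grip in N (left out, the last holds). Time passes only in rows, so rows that repeat a pose let the fingers close. It gives the time, the measured TCP pose, the force, the opening and the grip force at its end, in the units of the state.
- env.observe(): the state, without advancing time (a new reading comes with each control period).
- get_image(name): name is "scene" or "top" or "wrist"; returns a dict with "image" (384x512x3 uint8, blue, green, red), "depth" (384x512 float32, m along the optical axis (not along the pixel's ray), 0 where there is no reading), "intrinsics" (3x3 intrinsics, pixels), "D" ([k1, k2, p1, p2, k3] as OpenCV has them; the pictures are not rectified), "view" (4x4, takes a point from world to camera coordinates). Camera axes: x right, y up, looking along -z (the intrinsics and any distortion apply to the point x, -y, -z); pixel columns grow to the right and rows downward; lengths in m; the calibration is good to about 2 mm. A picture is of the moment at which its call begins.
- job.close_job(): hands the job in; it is judged then, once.
Trained networks look in a picture, given as the dict that the camera call returned (one of the last four; its "shot" number tells which), for a name from the list of things; names that differ only in an ending like _2 or _b are one class to them, and where a whole thing is asked for, a point or a joint stands for the part that bears it (a point fixed in the world has none). Each returns a list of dicts, best first, with "p" (0 to 1); they miss things now and then, are a little off and sometimes report something else, mostly with a low value. They report only what shows in the picture. A call takes as long as a camera call.
- spotter.boxes_of(label, picture): "xy" ([column, row] in pixels, amid what is visible of it).
The state is a dict: "time_s": time; "q": joint angles; "qvel": joint speeds; "joint_efforts": joint torques, N m; "position": TCP position; "tool_rot": TCP orientation; "ft_force": force on the tool from outside, world axes, zero at the start; "wrist_torque": the same for the moment, N m; "grip_width": finger opening in m; "gripper_force": force on a finger pad.
Only numpy, scipy, OpenCV 4.12 (cv2) and the standard library are available. Lean on these libraries where they do the work, as an engineer would, in place of code of your own. Each camera call takes 0.05 s, during which the arm holds its last target. There are 200 camera calls.

## Working session

There is one attempt and no reset: what is moved stays moved. The work goes in short steps, Python scripts to look and compute and a shell command to move; the robot and the scene stay as the last step left them, time stands still between calls to the robot, and variables do not carry over. Pictures are saved under pics/ and viewed, at most 10 in all, crops included, and the job is handed in when it is done.

```bash
mkdir -p pics
cat > h.py <<'E'
import numpy as np, cv2
from rig import env, get_image, job, spotter
def world(p,uv,z=None):
    K=np.array(p["intrinsics"]);D=np.array(p["D"],float);V=np.array(p["view"])
    n=cv2.undistortPoints(np.array([[uv]],float),K,D)[0,0]
    ray=V[:3,:3].T@np.array([n[0],-n[1],-1.]);o=-V[:3,:3].T@V[:3,3]
    if z is None:
        d=p["depth"][int(round(uv[1])),int(round(uv[0]))]; return o+d*ray
    return o+ray*(z-o[2])/ray[2]
def cloud(p):
    K=np.array(p["intrinsics"]);D=np.array(p["D"],float);V=np.array(p["view"])
    h,w=p["depth"].shape; u,v=np.meshgrid(np.arange(w),np.arange(h))
    n=cv2.undistortPoints(np.stack([u,v],-1).reshape(-1,1,2).astype(float),K,D)[:,0]
    d=p["depth"].reshape(-1,1); c=np.hstack([n[:,:1],-n[:,1:],-np.ones((len(n),1))])*d
    P=((c-V[:3,3])@V[:3,:3]).reshape(h,w,3); P[p["depth"]==0]=np.nan; return P
E
python3 - <<'E'
from h import *
s=env.observe();print(env.pinch_z,s['time_s'],s['position'],np.round(s['tool_rot'],3),s['grip_width'])
for c in ["top","scene"]:
    p=get_image(c);cv2.imwrite(f"pics/{c}0.png",p["image"])
    V=np.array(p["view"]);print(c,-V[:3,:3].T@V[:3,3])
    for n in ["slide_box","corner_stop","white_jar","sample_pot","small_vial","petri_dish"]:
        for r in spotter.boxes_of(n,p)[:2]:
            print(n,round(r["p"],2),np.round(r["xy"]),np.round(world(p,r["xy"]),3))
E
```

```text
0.1547 0.0 [0.22867121 0.50015704 0.40410361] [[-0.909  0.416 -0.001]
 [ 0.416  0.909 -0.001]
 [ 0.    -0.001 -1.   ]] 0.08538366500872797
top [ 0.29619754 -0.08668502  0.89024187]
slide_box 0.87 [297. 183.] [ 0.46  -0.246  0.043]
corner_stop 0.94 [338. 141.] [ 0.518 -0.368  0.005]
white_jar 0.71 [202. 225.] [ 0.448 -0.05   0.067]
sample_pot 0.75 [360. 245.] [ 0.307 -0.305  0.058]
small_vial 0.51 [318. 107.] [ 0.589 -0.348  0.042]
petri_dish 0.9 [190. 274.] [0.378 0.007 0.012]
scene [ 0.05005758 -0.69528744  0.57887931]
slide_box 0.86 [273. 228.] [ 0.44  -0.255  0.045]
corner_stop 0.68 [339. 269.] [ 0.47  -0.388  0.027]
white_jar 0.63 [212. 180.] [ 0.435 -0.071  0.053]
sample_pot 0.64 [232. 288.] [ 0.295 -0.325  0.056]
small_vial 0.63 [373. 226.] [ 0.59  -0.362  0.035]
petri_dish 0.9 [170. 190.] [0.377 0.008 0.011]
```

View pics/top0.png

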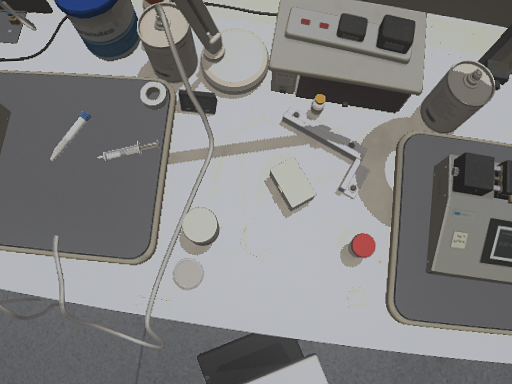

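```bash
cat > m.py <<'E'
from h import *
def rect(P,lo,hi,cen,r=0.09):
    m=(P[...,2]>lo)&(P[...,2]<hi)&(np.hypot(P[...,0]-cen[0],P[...,1]-cen[1])<r)
    k,l,st,ce=cv2.connectedComponentsWithStats(m.astype(np.uint8))
    i=1+np.argmax(st[1:,4]); q=P[l==i]
    return cv2.minAreaRect((q[:,:2]*1000).astype(np.float32)),q
if __name__=="__main__":
    p=get_image("top");P=cloud(p)
    r,q=rect(P,.036,.06,(.46,-.25));print("box",r,q.mean(0),np.round(cv2.boxPoints(r)))
    m=(P[...,2]>.02)&(P[...,2]<.036)&(np.hypot(P[...,0]-.52,P[...,1]+.36)<.16)
    im=p["image"].copy();im[m]=(0,0,255);a=cv2.resize(im[60:300,160:420],None,fx=2.3,fy=2.3)
    cv2.imwrite("pics/m1.png",a)
E
python3 m.py
```

```text
box ((466.1655578613281, -238.8422393798828), (87.52893829345703, 57.685089111328125), 6.866339206695557) [ 0.46523864 -0.23890276  0.04638999] [[ 419. -215.]
 [ 426. -273.]
 [ 513. -262.]
 [ 506. -205.]]
```

View pics/m1.png

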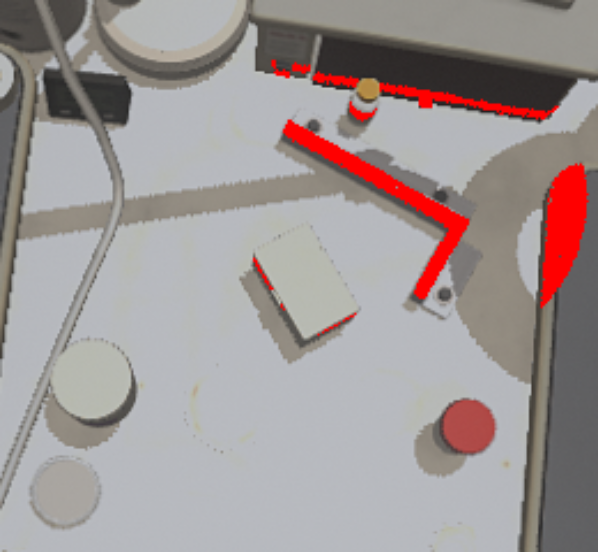

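The top view shows the box at (292,184), L stop at (283-360, 115-190), jar (200,226), pot (362,245), vial (319,104) and dish (188,274). The mask marks the L's top face cleanly.

```bash
cat > stop.py <<'E'
from m import *
from scipy.optimize import least_squares
p=get_image("top");P=cloud(p)
m=(P[...,2]>.022)&(P[...,2]<.034)
k,l,st,ce=cv2.connectedComponentsWithStats(m.astype(np.uint8))
# component nearest bend point: crop (460,222)/2.3+(160,60)
i=l[int(222/2.3+60),int(455/2.3+160)];q=P[l==i];print(i,len(q),q[:,2].mean())
# stop frame L: rectangles x[0,12],y[-12,170] and x[-70,12],y[-12,0]; fit by distance to polygon, both ways (IoU on raster)
def L(a,x,y):
    c,s=np.cos(a),np.sin(a);R=np.array([[c,-s],[s,c]])
    pts=np.array([[0,0],[0,170],[12,170],[12,-12],[-70,-12],[-70,0]])/1000.
    return pts@R.T+[x,y]
box=P[...,0:2]
sc=2000;off=np.array([.35,-.55])
g=np.zeros((800,800),np.uint8);gx=((q[:,:2]-off)*sc).round().astype(int)
g[gx[:,1],gx[:,0]]=1;g=cv2.morphologyEx(g,cv2.MORPH_CLOSE,np.ones((7,7)))
gf=cv2.GaussianBlur(g.astype(np.float32),(0,0),3)
def cost(v):
    t=np.zeros((800,800),np.uint8);cv2.fillPoly(t,[((L(*v)-off)*sc*16).round().astype(np.int32)],1,shift=4)
    return float(((cv2.GaussianBlur(t.astype(np.float32),(0,0),3)-gf)**2).sum())
from scipy.optimize import minimize
best=None
for a in np.radians(range(-90,91,30)):
  for c in [q[:,:2].mean(0)]:
    r=minimize(cost,[a,*c],method="Nelder-Mead",options=dict(initial_simplex=[[a,*c],[a+.3,*c],[a,c[0]+.03,c[1]],[a,c[0],c[1]-.04]],xatol=1e-4,maxiter=300))
    if best is None or r.fun<best.fun: best=r
print(best.x,np.degrees(best.x[0]),best.fun,gf.sum()); np.save("stop.npy",best.x)
r,b=rect(P,.036,.06,(.46,-.24));a,x,y=best.x;R=np.array([[np.cos(a),-np.sin(a)],[np.sin(a),np.cos(a)]])
print("box corners in stop",((cv2.boxPoints(r)/1000-[x,y])@R*1000).round(1).tolist(),"cen",(np.array(r[0])/1000-[x,y])@R)
for n,w in dict(jar=(.448,-.05),pot=(.305,-.305),vial=(.589,-.35),dish=(.378,.007)).items(): print(n,(np.array(w)-[x,y])@R)
E
python3 stop.py
```

```text
42 800 0.027899477192243668
[-0.92287678  0.46791991 -0.37827454] -52.87694450268212 480.4486999511719 10368.0
box corners in stop [[-159.2, 59.0], [-109.7, 30.5], [-65.8, 106.6], [-115.3, 135.2]] cen [-0.11250294  0.08282607]
jar [-0.27376903  0.1822402 ]
pot [-0.15675167 -0.08567944]
vial [0.05053088 0.11360664]
dish [-0.3614645   0.16082747]
```

```bash
cat >> stop.py <<'E'
print("fence ends px",[ (world(p,uv,.028)*1000).round() for uv in [(286,116.5),(361,157),(343,188)]])
c=np.zeros((800,800,3),np.uint8);c[g>0]=255
cv2.polylines(c,[((L(*best.x)-off)*sc).astype(np.int32)],1,(0,0,255));cv2.imwrite("pics/fit.png",cv2.resize(c,(600,600)))
E
python3 stop.py | tail -1
```

```text
fence ends px [array([ 599., -284.,   28.]), array([ 465., -389.,   28.]), array([ 421., -329.,   28.])]
```

View pics/fit.png

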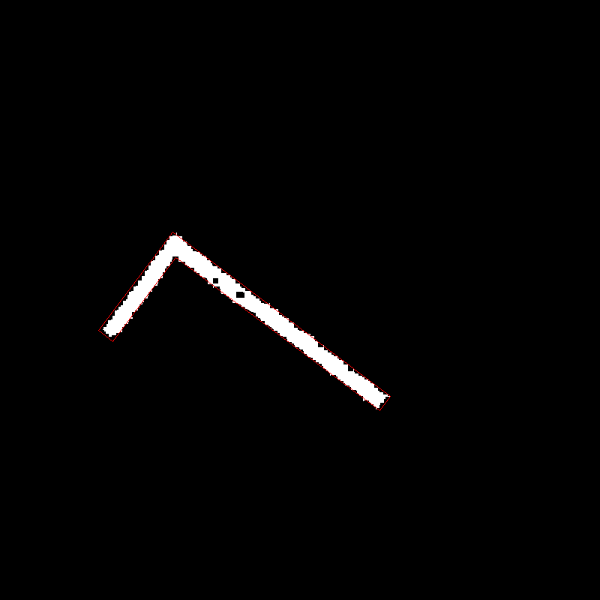

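```bash
cat > go.py <<'E'
import sys
from h import *
from scipy.spatial.transform import Rotation as Ro
a,sx,sy=np.load("stop.npy")
Rs=np.array([[np.cos(a),-np.sin(a),0],[np.sin(a),np.cos(a),0],[0,0,1]]);S=np.array([sx,sy,0])
B=Rs@np.diag([-1,1,-1.])
def row(x,y,z,rx=0,ry=0,tip=.173):
    "tip centre in stop frame (mm), tilts deg about tool axes"
    s=env.observe();R0=np.array(s["tool_rot"]);p0=np.array(s["position"])
    R=B@Ro.from_euler("xyz",[rx,ry,0],degrees=True).as_matrix()
    p=S+Rs@np.array([x,y,z])/1000-R[:,2]*tip
    t=Ro.from_matrix(R0.T@R).as_rotvec(degrees=True)/8; d=R0.T@(p-p0)/.03
    f=np.array(s["ft_force"]);tip0=Rs.T@(p0+R0[:,2]*tip-S)*1000
    print("t",round(s["time_s"],2),"tip now",tip0.round(1),"F stop",(Rs.T@f).round(1),"w",round(s["grip_width"],4))
    print("row",*t.round(2),*d.round(2))
if __name__=="__main__": row(*map(float,sys.argv[1:]))
E
python3 - <<'E'
from h import *
P=cloud(get_image("top"));m=(P[...,2]>.1)&(P[...,0]<.6)&(P[...,0]>.15)&(P[...,1]>-.45)
q=P[m];print(len(q));print(q[np.random.default_rng(0).choice(len(q),min(12,len(q)),False)].round(2) if len(q) else "")
E
python3 go.py -200 72 160 0 0; python3 go.py -200 72 160 0 -10
```

```text
747
[[ 0.56 -0.43  0.13]
 [ 0.6  -0.45  0.14]
 [ 0.59 -0.38  0.13]
 [ 0.59 -0.38  0.12]
 [ 0.58 -0.43  0.14]
 [ 0.59 -0.44  0.14]
 [ 0.58 -0.45  0.13]
 [ 0.6  -0.43  0.14]
 [ 0.58 -0.4   0.13]
 [ 0.59 -0.41  0.11]
 [ 0.57 -0.42  0.13]
 [ 0.59 -0.44  0.14]]
t 0.9 tip now [-845.5  337.6  231.7] F stop [-0.   0.  -0.1] w 0.0851
row 0.0 0.0 3.56 -14.7 -18.04 2.39
t 0.9 tip now [-845.5  337.6  231.7] F stop [-0.   0.  -0.1] w 0.0851
row 0.31 -1.22 3.55 -13.82 -17.56 2.48
```

```bash
R='0.31 -1.22 3.55 -13.8 -17.5 2 40'; python3 -m creep '0.31 -1.22 3.55 -13.8 -17.5 2 40;0.31 -1.22 3.55 -13.8 -17.5 2 40;0.31 -1.22 3.55 -13.8 -17.5 2 40;0.31 -1.22 3.55 -13.8 -17.5 2 40;0.31 -1.22 3.55 -13.8 -17.5 2 40;0.31 -1.22 3.55 -13.8 -17.5 2 40;0.31 -1.22 3.55 -13.8 -17.5 2 40;0.31 -1.22 3.55 -13.8 -17.5 2 40;0.31 -1.22 3.55 -13.8 -17.5 2 40;0.31 -1.22 3.55 -13.8 -17.5 2 40;0.31 -1.22 3.55 -13.8 -17.5 2 40;0.31 -1.22 3.55 -13.8 -17.5 2 40'; python3 go.py -200 72 160 0 -10
```

```text
time_s: 2.1
position: [0.37, -0.0827, 0.3513]
tool_rot: [[-0.591, 0.799, 0.105], [0.787, 0.601, -0.139], [-0.174, 0.0, -0.985]]
ft_force: [1.2, 1.0, -0.2]
grip_width: 0.0401
gripper_force: 0.0
t 2.1 tip now [-264.8  100.   180.9] F stop [-0.1  1.6 -0.2] w 0.0401
row 0.0 0.0 -0.01 -2.01 -0.93 1.06
```

```bash
python3 -m creep '0 0 0 -2 -0.9 0.9 40;0 0 0 -2 -0.9 0.9 40;0 0 0 -2 -0.9 0.9 40;0 0 0 -2 -0.9 0.9 40'; python3 go.py -200 72 22 0 -10
python3 - <<'E'
from h import *
p=get_image("wrist");cv2.imwrite("pics/w1.png",p["image"])
E
```

```text
time_s: 2.5
position: [0.3866, -0.1473, 0.3348]
tool_rot: [[-0.592, 0.799, 0.103], [0.788, 0.601, -0.138], [-0.172, -0.0, -0.985]]
ft_force: [-0.3, 0.5, 0.2]
grip_width: 0.04
gripper_force: 0.0
t 2.5 tip now [-203.4   74.4  164.4] F stop [-0.5  0.1  0.2] w 0.04
row -0.0 -0.01 -0.01 0.71 -0.08 4.7
```

View pics/w1.png

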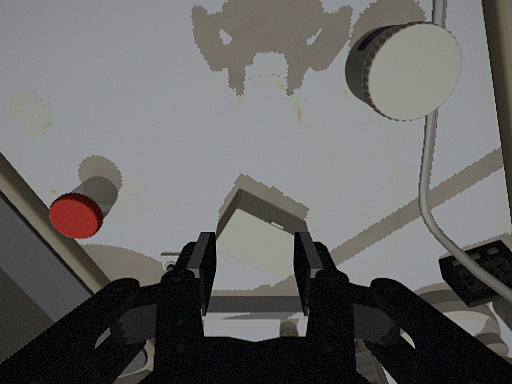

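The wrist view shows the box between/behind the fingers (near corner at (240,190)), jar at (405,70), pot at (85,205), with open bench below the fingertips. Descending.

```bash
python3 -m creep '0 0 0 0.2 0 1.4 40;0 0 0 0.4 0 2.8 40;0 0 0 0.6 0 4 40;0 0 0 0.7 -0.1 4.7 40;0 0 0 0.7 -0.1 4.7 40'; python3 go.py -180 72 14 0 -10;  python3 - <<'E'
from h import *
p=get_image("scene");P=cloud(p)
cv2.imwrite("pics/s1.png",cv2.resize(p["image"][130:320,170:400],None,fx=2.6,fy=2.6))
E
```

```text
time_s: 3.05
position: [0.3863, -0.1511, 0.191]
tool_rot: [[-0.594, 0.798, 0.101], [0.787, 0.603, -0.135], [-0.169, -0.001, -0.986]]
ft_force: [0.4, 0.9, 0.8]
grip_width: 0.0399
gripper_force: 0.0
t 3.05 tip now [-201.2   71.7   20.5] F stop [-0.5  0.9  0.8] w 0.0399
row -0.01 -0.04 0.01 -0.63 0.0 0.33
```

View pics/s1.png

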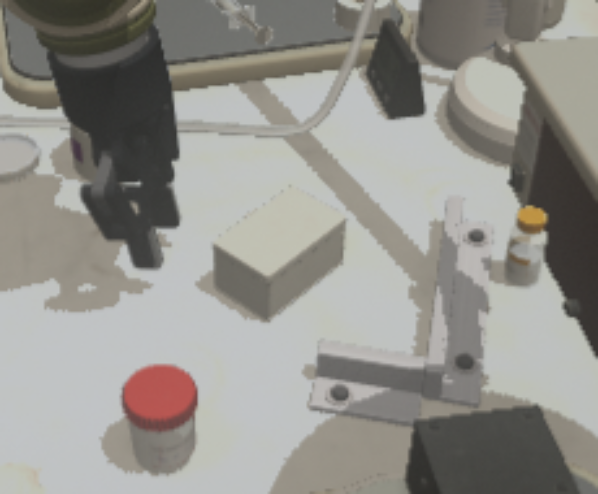

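The fingers stand clear on the near side of the box, tips just above the bench. Now a slow push toward the fence.

```bash
python3 -m creep '0 0 0 -0.16 0 0.2 40;0 0 0 -0.33 0 0.26 40;0 0 0 -0.5 0 0.29 40;0 0 0 -0.66 0 0.31 40;0 0 0 -0.82 0 0.34 40;0 0 0 -0.98 0 0.37 40;0 0 0 -1.11 0 0.39 40;0 0 0 -1.24 0 0.41 40;0 0 0 -1.37 0 0.44 40;0 0 0 -1.5 0 0.46 40;0 0 0 -1.63 0 0.48 40;0 0 0 -1.76 0 0.5 40'
cat > look.py <<'E'
from m import *
from go import *
def look(cam="top"):
    p=get_image(cam);P=cloud(p)
    r0=spotter.boxes_of("slide_box",p)
    for d in r0[:1]:
        w=world(p,d["xy"],.046); print("spot",round(d["p"],2),(Rs.T@(w-S)*1000).round())
    r,q=rect(P,.04,.055,w[:2],.075)
    R2=Rs[:2,:2];c=(cv2.boxPoints(r)/1000-S[:2])@R2*1000
    cc=(np.array(r[0])/1000-S[:2])@R2*1000
    e=[c[1]-c[0],c[2]-c[1]];e=max(e,key=np.linalg.norm);e=e*np.sign(e[1])
    print("box cen",cc.round(1),"size",np.round(r[1],1),"long axis off +y (CW+ deg)",np.degrees(np.arctan2(e[0],e[1])).round(1),"corners",c.round().tolist())
    return p
if __name__=="__main__": look()
E
python3 look.py; python3 go.py -110 72 14 0 -10
```

```text
time_s: 4.3
position: [0.4196, -0.1962, 0.1866]
tool_rot: [[-0.592, 0.799, 0.103], [0.787, 0.601, -0.138], [-0.172, -0.0, -0.985]]
ft_force: [-0.8, 0.5, -1.9]
grip_width: 0.0399
gripper_force: 0.6
spot 0.42 [-69. 103.  46.]
box cen [-71.5 109.1] size [29.8 14.9] long axis off +y (CW+ deg) -19.3 corners [[-74.0, 93.0], [-59.0, 97.0], [-69.0, 126.0], [-83.0, 121.0]]
t 4.4 tip now [-143.9   71.3   16.4] F stop [-0.2 -0.3 -0.4] w 0.0402
row -0.0 0.0 -0.0 -1.1 0.02 0.27
```

```bash
sed -i 's/cam="top"/cam="scene"/' look.py; python3 look.py
python3 - <<'E'
from h import *
p=get_image("scene")
cv2.imwrite("pics/s2.png",cv2.resize(p["image"][130:320,170:400],None,fx=2.6,fy=2.6))
E
```

```text
spot 0.95 [-109.   61.   46.]
box cen [-117.5   80.1] size [108.3  71.5] long axis off +y (CW+ deg) 24.2 corners [[-172.0, 45.0], [-107.0, 16.0], [-63.0, 115.0], [-128.0, 144.0]]
```

View pics/s2.png

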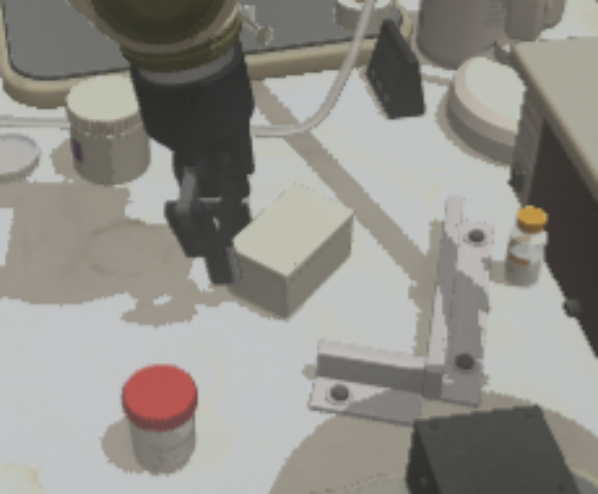

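The near finger is pushing the box's near-left corner at about (235,265); the box is rotating the right way. Continue.

```bash
python3 -m creep '0 0 0 -0.11 0 0.05 40;0 0 0 -0.22 0 0.1 40;0 0 0 -0.33 0 0.13 40;0 0 0 -0.44 0 0.15 40;0 0 0 -0.55 0 0.17 40;0 0 0 -0.66 0 0.19 40;0 0 0 -0.77 0 0.21 40;0 0 0 -0.88 0 0.23 40;0 0 0 -0.99 0 0.25 40;0 0 0 -1.1 0 0.27 40;0 0 0 -1.21 0 0.29 40;0 0 0 -1.32 0 0.31 40'
python3 - <<'E'
s=open('look.py').read()
s=s.replace("P=cloud(p)\n","P=cloud(p);P[p['image'].min(2)<130]=np.nan\n",1).replace(".04,.055",".041,.053")
open('look.py','w').write(s)
E
python3 look.py; python3 go.py -75 72 14 0 -10
```

```text
time_s: 5.75
position: [0.4441, -0.2286, 0.1845]
tool_rot: [[-0.592, 0.799, 0.104], [0.787, 0.601, -0.138], [-0.173, -0.0, -0.985]]
ft_force: [-2.9, 4.7, 5.0]
grip_width: 0.0399
gripper_force: 3.6
spot 0.61 [-68.  65.  46.]
box cen [-70.1  87.3] size [88.1 56.5] long axis off +y (CW+ deg) 22.2 corners [[-113.0, 57.0], [-61.0, 36.0], [-27.0, 117.0], [-80.0, 139.0]]
t 5.85 tip now [-103.2   71.4   14.2] F stop [-1.8 -0.9  2.3] w 0.0399
row 0.0 0.0 -0.0 -0.93 0.02 0.17
```

The corner has slipped into the gap between the fingers; I'll back off, close the fingers and push with them shut.

```bash
python3 -m creep '0 0 0 0.4 0 -0.25 40;0 0 0 0.8 0 -0.4 40;0 0 0 1.1 0 -0.4 40;0 0 0 1.1 -0.2 -0.4 0;0 0 0 1.1 -0.2 -0.4 0;0 0 0 1.1 -0.2 -0.4 0;0 0 0 1.1 -0.2 -0.4 0'; python3 look.py; python3 go.py -100 62 16 0 -10
```

```text
time_s: 6.55
position: [0.4185, -0.2048, 0.1905]
tool_rot: [[-0.592, 0.799, 0.104], [0.787, 0.601, -0.139], [-0.173, 0.0, -0.985]]
ft_force: [0.4, -0.0, 0.1]
grip_width: -0.0
gripper_force: 0.0
spot 0.57 [-66.  57.  46.]
box cen [-70.   87.1] size [87.6 57.9] long axis off +y (CW+ deg) 21.5 corners [[-113.0, 57.0], [-59.0, 36.0], [-27.0, 117.0], [-81.0, 138.0]]
t 6.65 tip now [-138.3   65.4   20.1] F stop [ 0.1 -0.3  0.6] w 0.0001
row -0.0 -0.0 -0.0 -1.23 -0.11 0.36
```

```bash
python3 -m creep '0 0 0 -0.2 -0.1 0.15 0;0 0 0 -0.4 -0.1 0.2 0;0 0 0 -0.53 -0.1 0.22 0;0 0 0 -0.66 -0.1 0.24 0;0 0 0 -0.79 -0.1 0.27 0;0 0 0 -0.92 -0.1 0.29 0;0 0 0 -1.05 -0.1 0.31 0;0 0 0 -1.18 -0.1 0.33 0;0 0 0 -1.31 -0.1 0.36 0;0 0 0 -1.44 -0.1 0.38 0;0 0 0 -1.57 -0.1 0.4 0'; python3 look.py; python3 go.py -75 62 16 0 -10
```

```text
time_s: 7.75
position: [0.4453, -0.2453, 0.1869]
tool_rot: [[-0.592, 0.799, 0.104], [0.787, 0.601, -0.138], [-0.173, -0.0, -0.985]]
ft_force: [-0.5, 0.5, -0.5]
grip_width: -0.0002
gripper_force: 0.5
spot 0.88 [-52.  63.  46.]
box cen [-50.3  94.6] size [86.2 56.5] long axis off +y (CW+ deg) 8.5 corners [[-85.0, 56.0], [-29.0, 48.0], [-16.0, 133.0], [-72.0, 141.0]]
t 7.85 tip now [-89.2  62.4  16.6] F stop [ 0.1  1.  -0.3] w 0.0004
row 0.0 0.0 -0.0 -0.47 -0.01 0.1
```

```bash
python3 -m creep '0 0 0 -0.12 0 0.03 0;0 0 0 -0.24 0 0.06 0;0 0 0 -0.36 0 0.08 0;0 0 0 -0.36 0 0.08 0;0 0 0 0 0 0 0;0 0 0 0.3 0 0 0;0 0 0 0.3 0.6 0 0;0 0 0 0.3 1 0 0;0 0 0 0.3 1 0 0'; python3 look.py; python3 go.py -64 95 16 0 -10
```

```text
time_s: 8.75
position: [0.4643, -0.2188, 0.1854]
tool_rot: [[-0.594, 0.798, 0.105], [0.786, 0.603, -0.138], [-0.174, 0.0, -0.985]]
ft_force: [-0.9, 0.1, -0.6]
grip_width: -0.0002
gripper_force: 0.0
spot 0.62 [-45.  64.  46.]
box cen [-43.7  96.5] size [84.6 56.2] long axis off +y (CW+ deg) 0.1 corners [[-72.0, 54.0], [-16.0, 54.0], [-16.0, 139.0], [-72.0, 139.0]]
t 8.85 tip now [-99.2  92.5  14.9] F stop [ 0.2 -0.7  0.2] w 0.0003
row -0.0 -0.0 0.01 -1.16 0.08 0.17
```

```bash
python3 -m creep '0 0 0 -0.2 0.1 0 0;0 0 0 -0.4 0.1 0.03 0;0 0 0 -0.6 0.1 0.06 0;0 0 0 -0.7 0.1 0.08 0;0 0 0 -0.8 0.1 0.1 0;0 0 0 -0.9 0.1 0.12 0;0 0 0 -1 0.1 0.14 0;0 0 0 -1.07 0.1 0.16 0;0 0 0 -1.14 0.1 0.17 0;0 0 0 -1.18 0.1 0.18 0'; python3 look.py; python3 go.py -62 95 16 0 -10
```

```text
time_s: 9.85
position: [0.4878, -0.2468, 0.1861]
tool_rot: [[-0.592, 0.799, 0.104], [0.787, 0.601, -0.138], [-0.173, -0.0, -0.985]]
ft_force: [-2.9, 4.2, 3.3]
grip_width: -0.0002
gripper_force: 2.0
spot 0.91 [-30.  68.  46.]
box cen [-28.9  98.8] size [86.9 55.7] long axis off +y (CW+ deg) -2.1 corners [[-55.0, 54.0], [0.0, 56.0], [-3.0, 143.0], [-58.0, 141.0]]
t 9.95 tip now [-62.9  95.4  15.7] F stop [-3.   0.1  1.9] w 0.0002
row -0.0 -0.0 -0.0 -0.03 -0.01 -0.0
```

```bash
python3 -m creep '0 0 0 0.5 0 -0.1 0;0 0 0 1.15 0 -0.2 0;0 0 0 1.15 1.2 -0.3 0;0 0 0 1.15 2.4 -0.4 0;0 0 0 1.15 3.2 -0.5 0;0 0 0 1.15 3.2 -0.5 0;0 0 0 1.15 3.2 -0.5 0'; python3 look.py; python3 go.py -28 188 28 10 0
```

```text
time_s: 10.65
position: [0.5424, -0.1597, 0.1947]
tool_rot: [[-0.593, 0.799, 0.105], [0.786, 0.602, -0.139], [-0.174, -0.0, -0.985]]
ft_force: [0.1, -0.7, 0.1]
grip_width: 0.0002
gripper_force: 0.0
spot 0.82 [-32.  65.  46.]
box cen [-28.9  97.2] size [84.7 55.6] long axis off +y (CW+ deg) -2.4 corners [[-55.0, 54.0], [1.0, 56.0], [-3.0, 141.0], [-58.0, 138.0]]
t 10.75 tip now [-99.5 190.5  24.3] F stop [-1.1  0.6  0.1] w 0.0003
row 1.24 1.24 -0.11 -3.35 0.92 0.46
```

```bash
python3 -m creep '0.4 0.4 0 -0.8 0.9 0.1 0;0.8 0.8 0 -1.6 0.9 0.3 0;1.24 1.24 -0.11 -2.5 0.92 0.4 0;1.24 1.24 -0.11 -3.35 0.92 0.46 0;1.24 1.24 -0.11 -3.35 0.92 0.46 0;1.24 1.24 -0.11 -3.35 0.92 0.46 0'; python3 look.py; python3 go.py -28 160 17 10 0;  python3 - <<'E'
from h import *
p=get_image("scene")
cv2.imwrite("pics/s3.png",cv2.resize(p["image"][130:320,220:450],None,fx=2.6,fy=2.6))
E
```

```text
time_s: 11.35
position: [0.6246, -0.2248, 0.1982]
tool_rot: [[-0.6, 0.788, -0.139], [0.8, 0.591, -0.103], [0.001, -0.173, -0.985]]
ft_force: [-0.2, -0.5, -0.2]
grip_width: 0.0004
gripper_force: 0.0
spot 0.73 [-31.  69.  46.]
box cen [-28.9  98.7] size [88.3 55.7] long axis off +y (CW+ deg) -1.8 corners [[-55.0, 54.0], [0.0, 55.0], [-2.0, 144.0], [-58.0, 142.0]]
t 11.45 tip now [-29.1 188.5  28.1] F stop [0.3 0.5 0.2] w 0.0001
row 0.0 -0.01 0.0 -0.03 -0.87 0.53
```

View pics/s3.png

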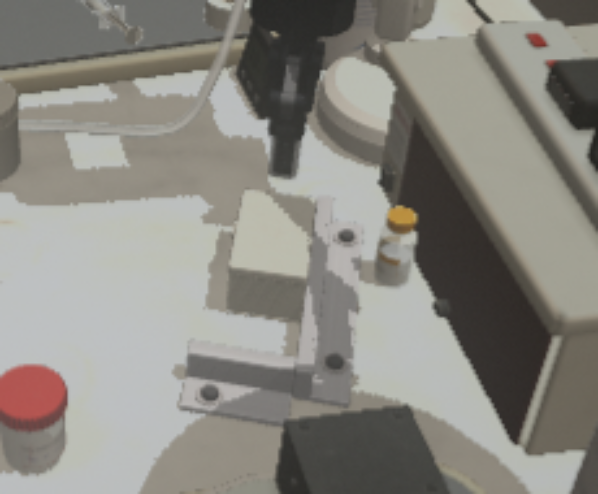

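The finger stands at (283,165) just beyond the box's far end; the box lies along the fence with a gap to the end stop. Now push toward the end stop.

```bash
python3 -m creep '0 0 0 0 -0.1 0.25 0;0 0 0 0 -0.27 0.42 0;0 0 0 0 -0.43 0.45 0;0 0 0 0 -0.6 0.48 0;0 0 0 0 -0.76 0.5 0;0 0 0 0 -0.92 0.53 0;0 0 0 0 -1.09 0.56 0;0 0 0 0 -1.25 0.59 0;0 0 0 0 -1.42 0.62 0;0 0 0 0 -1.58 0.65 0;0 0 0 0 -1.74 0.68 0;0 0 0 0 -1.9 0.7 0'; python3 look.py; python3 go.py -28 100 17 10 0
```

```text
time_s: 12.7
position: [0.5774, -0.2603, 0.188]
tool_rot: [[-0.602, 0.787, -0.138], [0.799, 0.592, -0.104], [-0.001, -0.173, -0.985]]
ft_force: [1.4, 0.6, 0.4]
grip_width: -0.0003
gripper_force: 1.0
spot 0.62 [-29.  47.  46.]
box cen [-29.   75.5] size [88.6 56.1] long axis off +y (CW+ deg) -2.8 corners [[-55.0, 30.0], [1.0, 33.0], [-3.0, 121.0], [-59.0, 118.0]]
t 12.8 tip now [-28.2 128.5  17.5] F stop [-0.8 -0.3  1. ] w -0.0002
row 0.0 -0.0 -0.0 -0.01 -0.93 0.18
```

```bash
python3 -m creep '0 0 0 0 -0.13 0.02 0;0 0 0 0 -0.26 0.04 0;0 0 0 0 -0.39 0.07 0;0 0 0 0 -0.52 0.09 0;0 0 0 0 -0.65 0.11 0;0 0 0 0 -0.75 0.13 0;0 0 0 0 -0.85 0.15 0;0 0 0 0 -0.92 0.16 0;0 0 0 0 -0.98 0.17 0;0 0 0 0 -1.02 0.18 0'; python3 look.py; python3 go.py -28 95 17 10 0
```

```text
time_s: 13.8
position: [0.5527, -0.2789, 0.1878]
tool_rot: [[-0.601, 0.787, -0.138], [0.799, 0.592, -0.104], [-0.0, -0.173, -0.985]]
ft_force: [1.1, 0.9, -1.1]
grip_width: -0.0001
gripper_force: 0.9
spot 0.65 [-29.  29.  46.]
box cen [-29.2  44.8] size [87.6 56.3] long axis off +y (CW+ deg) -0.2 corners [[-57.0, 1.0], [-1.0, 1.0], [-1.0, 89.0], [-57.0, 89.0]]
t 13.9 tip now [-28.2  98.1  17.5] F stop [ 0.4 -0.5 -0.4] w 0.0001
row 0.0 0.0 0.0 -0.01 -0.09 0.03
```

```bash
python3 -m creep '0 0 0 0 -0.04 0.01 0;0 0 0 0 -0.07 0.01 0;0 0 0 0 -0.1 0.02 0;0 0 0 0 -0.1 0.02 0'; python3 go.py -28 95 17 10 0;python3 -m creep '0 0 0 0 -0.03 0.01 0;0 0 0 0 -0.05 0.01 0'; python3 look.py; python3 go.py -28 95 17 10 0
```

```text
time_s: 14.3
position: [0.5505, -0.2805, 0.1879]
tool_rot: [[-0.601, 0.787, -0.137], [0.799, 0.592, -0.104], [-0.001, -0.172, -0.985]]
ft_force: [3.0, 2.4, 0.5]
grip_width: 0.0002
gripper_force: 1.7
t 14.3 tip now [-28.2  95.4  17.5] F stop [-0.1  3.9  0.5] w 0.0002
row 0.01 0.0 0.0 -0.01 -0.0 0.02
time_s: 14.5
position: [0.5498, -0.2807, 0.188]
tool_rot: [[-0.602, 0.787, -0.135], [0.799, 0.593, -0.103], [-0.001, -0.17, -0.985]]
ft_force: [8.0, 8.5, 0.8]
grip_width: -0.0
gripper_force: 6.1
spot 0.65 [-36.  24.  46.]
box cen [-29.2  42.2] size [88.3 56.1] long axis off +y (CW+ deg) -0.6 corners [[-57.0, -2.0], [-1.0, -2.0], [-2.0, 87.0], [-58.0, 86.0]]
t 14.6 tip now [-28.4  95.2  17.5] F stop [-1.4  9.5  0.8] w 0.0002
row 0.03 0.01 0.0 -0.02 0.02 0.02
```

End stop reached (9.5 N). Now to the long side for a final press against the fence.

```bash
python3 -m creep '0 0 0 0 0.4 -0.1 0;0 0 0 0 0.8 -0.4 0;0 0 0 0.8 0.8 -0.4 0;0 0 0 1.6 0.8 -0.4 0;0 0 0 2.6 0.8 -0.4 0;0 0 0 2.6 0.8 -0.4 0;0 0 0 2.6 0.8 -0.4 0'; python3 go.py -100 42 22 0 -10
```

```text
time_s: 15.3
position: [0.5234, -0.2035, 0.196]
tool_rot: [[-0.602, 0.786, -0.137], [0.798, 0.593, -0.105], [-0.002, -0.173, -0.985]]
ft_force: [-0.0, -0.1, -0.5]
grip_width: -0.0002
gripper_force: 0.0
t 15.3 tip now [-105.8  120.    25.6] F stop [ 0.  -0.1 -0.5] w -0.0002
row -1.24 -1.23 0.12 0.8 -3.52 0.74
```

```bash
python3 -m creep '-0.6 -0.6 0 0.6 -1.2 0.2 0;-1.24 -1.23 0.12 0.8 -2.4 0.5 0;-1.24 -1.23 0.12 0.8 -3.5 0.74 0;-1.24 -1.23 0.12 0.8 -3.5 0.74 0;-1.24 -1.23 0.12 0.8 -3.5 0.74 0'; python3 look.py; python3 go.py -64 45 17 0 -10
```

```text
time_s: 15.8
position: [0.4231, -0.2503, 0.1919]
tool_rot: [[-0.59, 0.801, 0.104], [0.789, 0.599, -0.138], [-0.173, 0.0, -0.985]]
ft_force: [-0.2, -0.2, 0.5]
grip_width: -0.0002
gripper_force: 0.0
spot 0.65 [-33.  26.  46.]
box cen [-29.4  42.5] size [89.8 56.5] long axis off +y (CW+ deg) -0.3 corners [[-57.0, -3.0], [-1.0, -2.0], [-1.0, 87.0], [-58.0, 87.0]]
t 15.9 tip now [-99.6  42.6  21.4] F stop [-0.   0.1 -0.5] w -0.0003
row -0.0 -0.01 -0.01 -1.14 0.08 0.35
```

```bash
python3 -m creep '0 0 0 -0.3 0.08 0.2 0;0 0 0 -0.6 0.08 0.26 0;0 0 0 -0.8 0.08 0.3 0;0 0 0 -0.95 0.08 0.32 0;0 0 0 -1.05 0.08 0.33 0;0 0 0 -1.12 0.08 0.35 0;0 0 0 -1.17 0.08 0.36 0;0 0 0 -1.2 0.08 0.36 0'; python3 go.py -62 45 17 0 -10; python3 -m creep '0 0 0 -0.04 0 0.01 0;0 0 0 -0.06 0 0.01 0'; python3 look.py; python3 go.py -60 45 17 0 -10
```

```text
time_s: 16.7
position: [0.4468, -0.2774, 0.1871]
tool_rot: [[-0.591, 0.8, 0.102], [0.788, 0.6, -0.137], [-0.171, -0.0, -0.985]]
ft_force: [-1.4, 2.2, 0.6]
grip_width: -0.0001
gripper_force: 1.1
t 16.7 tip now [-63.5  44.2  16.6] F stop [-2.6  0.2  0.6] w -0.0001
row -0.0 -0.02 -0.01 -0.04 0.02 -0.0
time_s: 16.9
position: [0.4479, -0.2787, 0.1872]
tool_rot: [[-0.591, 0.8, 0.102], [0.788, 0.6, -0.137], [-0.171, -0.0, -0.985]]
ft_force: [-0.4, 0.6, -0.2]
grip_width: 0.0001
gripper_force: 0.9
spot 0.84 [-30.  30.  46.]
box cen [-27.2  41.9] size [88.1 56.1] long axis off +y (CW+ deg) -1.1 corners [[-54.0, -3.0], [2.0, -2.0], [0.0, 86.0], [-56.0, 85.0]]
t 17.0 tip now [-61.5  44.3  16.7] F stop [-1.5 -0.1  0.3] w -0.0003
row -0.0 -0.02 -0.01 -0.04 0.02 -0.0
```

```bash
python3 -m creep '0 0 0 -0.03 0 0 0;0 0 0 -0.05 0 0.01 0'; python3 -m creep '0 0 0 -0.03 0 0 0;0 0 0 -0.03 0 0 0' | grep ft; python3 look.py; python3 go.py -60 45 17 0 -10
```

```text
time_s: 17.2
position: [0.4485, -0.2795, 0.187]
tool_rot: [[-0.592, 0.8, 0.101], [0.788, 0.6, -0.135], [-0.168, -0.0, -0.986]]
ft_force: [-6.1, 7.9, 7.5]
grip_width: 0.0003
gripper_force: 5.3
ft_force: [-6.1, 9.1, 7.4]
spot 0.77 [-27.  26.  46.]
box cen [-27.   41.7] size [88.7 55.9] long axis off +y (CW+ deg) -0.5 corners [[-55.0, -3.0], [1.0, -2.0], [1.0, 86.0], [-55.0, 86.0]]
t 17.5 tip now [-61.2  44.2  16.5] F stop [-11.6  -0.7   5.6] w 0.0001
row -0.01 -0.05 -0.01 -0.0 0.02 -0.01
```

Pressed home at about 11 N. Retract and check.

```bash
python3 -m creep '0 0 0 0.2 0 0 0;0 0 0 0.6 0 -0.1 0;0 0 0 1.2 0 -0.3 0;0 0 0 1.8 0 -1.5 0;0 0 0 2.4 0 -3 0;0 0 0 3 0 -4.5 0;0 0 0 3.6 0 -5.5 0;0 0 0 4 1 -6 0;0 0 0 4 2 -6 0;0 0 0 4 3 -6 0;0 0 0 4 3 -6 0;0 0 0 4 3 -6 0'; python3 look.py
python3 - <<'E'
from look import *
p=look("top");cv2.imwrite("pics/end.png",cv2.resize(p["image"][60:300,160:420],None,fx=2.3,fy=2.3))
for n in ["white_jar","sample_pot","small_vial","petri_dish"]:
    for r in spotter.boxes_of(n,p)[:1]: print(n,np.round(r["xy"]),np.round(world(p,r["xy"]),3))
E
```

```text
time_s: 18.7
position: [0.4321, -0.1074, 0.344]
tool_rot: [[-0.592, 0.799, 0.104], [0.787, 0.601, -0.138], [-0.173, 0.0, -0.985]]
ft_force: [-0.5, 0.1, -0.3]
grip_width: 0.0002
gripper_force: 0.0
spot 0.62 [-26.  25.  46.]
box cen [-27.4  42.3] size [89.3 56.5] long axis off +y (CW+ deg) -0.5 corners [[-55.0, -3.0], [1.0, -2.0], [1.0, 87.0], [-56.0, 87.0]]
spot 0.66 [-24.  38.  46.]
box cen [-25.5  42.1] size [86.5 55.3] long axis off +y (CW+ deg) 0.6 corners [[-54.0, -1.0], [2.0, -1.0], [3.0, 85.0], [-53.0, 86.0]]
white_jar [199. 224.] [ 0.451 -0.045  0.067]
sample_pot [357. 247.] [ 0.305 -0.299  0.056]
small_vial [319. 106.] [ 0.59  -0.35   0.045]
```

View pics/end.png

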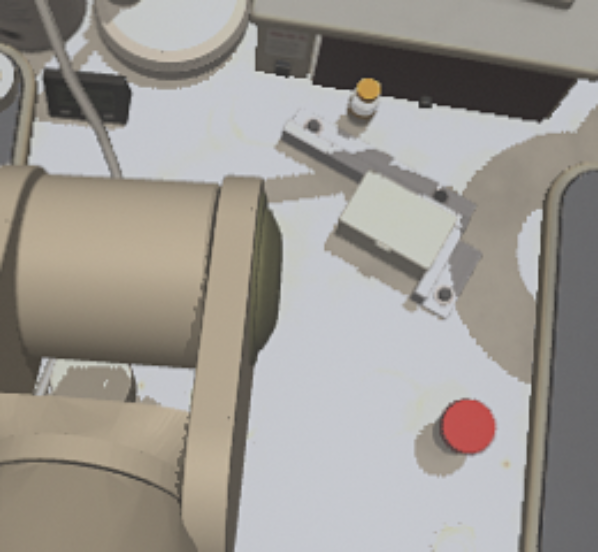

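The box at (400,220) sits flush in the corner, square to both bars; the bystanders that show have not moved, and the arm is up and clear. Both cameras agree, so I am handing in.

```bash
python3 -c "
from rig import job
print(job.close_job())"
```

```text
the job is handed in; nothing more can be done
None
```

I pushed the slide box into the inner corner of the stop and handed the job in, with the robot clear; the last look put it at about x -27, y +42 mm of the stop and within 1° of parallel, though the judge gave no verdict and the petri dish was hidden behind the arm in that final view.

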